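# Press the rim of a spun cup and scrap the marked one

## Task

Put the cup with the red band into the red scrap bin, and stand the plain steel cup upright in the middle of the hand press's lower die, just in front of its two brass stop pins. Then pull the press lever down until the ram bears firmly on that cup's rim, and ease the lever slowly back up, keeping hold of it until it is fully home. Leave the pressed cup standing on the die, drop nothing, do not press the scrap cup, and leave everything else where it is.

Things in the scene. Friction and masses are not known exactly. Their poses are not given: they have to be found in the camera images.
- press: green hand press, fixed. Origin: on the bench, straight under the ram's axis. Axes: x to its back (the open front faces -x, to the robot's left), y to its left, z up. Base: x -75 to +185 mm, 120 mm wide, 30 mm high. Column from x +98 mm. The head overhangs the die: z 170 to 260, x -37 to +162, y -32 to +32 mm (spring drum to y -58), so load from the front with the tool tilted about 45 degrees
- die (a point): centre of the flat top of the lower die, a steel disc 60 mm wide, its top 45 mm above the bench, straight under the ram. Axes as the press. Two brass stop pins (10 mm thick, tops 33 mm above the die) stand behind it, 31.5 mm back and 22 mm left and right of its centre: a cup pushed straight back against both is nearly 3 mm behind centre: near enough
- ram: the square steel ram (28 mm) with a round flat upper die, 48 mm wide, at its foot. Origin: centre of the upper die's face, 153.8 mm above the bench when the lever is home; comes straight down 42 mm per radian of lever. Clear height over the lower die 108.8 mm with the lever home, 58.8 mm over a standing cup's rim
- lever (a joint): press lever, rad. 0 = home, the handle up and to the front, 42 degrees above level; grows as the handle is pulled down. The ram meets the rim of a cup on the die at about 1.40; stop at 1.48. A return spring always drives it up: about 4 N at the handle when home, 11 N at 1.4; let go, it flies up far too fast. Bearing firmly takes some 5 to 12 N more at the handle
- handle (a point): middle of the lever's black handle: a freely revolving sleeve, 28 mm thick and 100 mm long, set crosswise at the end of the 14 mm lever rod, level and along the press's y axis, out to the press's left (y 119 to 219 mm). It moves on an arc of radius 190 mm about the pivot's axis. Lever home: 99 mm in front of and 169 mm left of the ram's axis, 342 mm above the bench
- pivot (a point): on the lever's turning axis (the press's y axis), at the lever rod: 42 mm behind, 100 mm left of and 215 mm above the press's origin
- cup: plain polished steel cup without any mark, a globe open at the top: 62 mm across at mid height, 50 mm high, foot and mouth about 37 mm across, about 150 g. Origin: centre of its underside; z up its axis. It starts on the felt board
- reject: the marked cup: same as the plain cup but with a red band round its shoulder, just under the mouth. Origin: centre of its underside. It starts on the felt board; the two may stand either way round
- reject_mid (a point): middle of the red-banded cup, 25 mm above its underside on its axis
- bin: open red plastic scrap bin, fixed, 190 mm (its x) by 180 mm (its y), 70 mm high, walls and floor 5 mm. Origin: centre of its underside
- board: wooden board with grey felt, fixed, 240 mm (its x) by 240 mm (its y), its top 12.6 mm above the bench. Origin: centre of its underside. The two cups stand on its near half
- pattern: copper pattern cup of the same shape, on the far half of the board. Leave alone
- tin: round blue-labelled polish tin, 64 mm across, 45 mm high, on the far half of the board. Leave alone
- caliper: steel and black caliper, 150 mm long, lying on the bench in front of the robot. Leave alone
- mallet: wooden mallet, 190 mm handle and 85 mm head, lying on the bench at the near right. Leave alone
- brush: wooden bench brush, 160 mm long, 20 mm high, lying on the bench between the press and the robot. Leave alone
- oil: green oil bottle with red cap, 56 mm across, 140 mm high, standing between the board and the robot. Leave alone
There are look-alikes about, which are no part of the job. What is shaped like the cup but green is not meant.

How it is judged:
On the way, in this order (a step that is already met when the one before it is completed fails the run):
1. the plain cup stands upright on the lower die, under the ram, and has been let go (horizontal distance between cup and die below 0.008 m and z of cup in the frame of die between -0.003 and 0.003 m and angle between cup's own z axis and vertical below 0.08 rad and contact force between the fingers and cup below 0.3 N), for 0.2 s.
2. the lever is pulled down and the ram bears on the cup's rim with at least 20 N (contact force between ram and cup above 20 N and value of joint lever above 1.3 rad), for 0.2 s.
3. the lever is back home (under 0.06 rad) (value of joint lever below 0.06 rad), for 0.2 s.
At the end, for the whole second after the job is handed in: The plain cup stands upright (within 0.08 rad) and still on the lower die, its axis within 10 mm of the die's; the lever is home (under 0.06 rad); the red-banded cup lies still on the floor of the scrap bin (horizontal distance between cup and die below 0.01 m and z of cup in the frame of die between -0.004 and 0.004 m and angle between cup's own z axis and vertical below 0.08 rad and linear speed of cup below 0.02 m/s and value of joint lever below 0.06 rad and x of reject_mid in the frame of bin between -0.07 and 0.07 m and y of reject_mid in the frame of bin between -0.065 and 0.065 m and z of reject_mid in the frame of bin below 0.05 m and linear speed of reject below 0.03 m/s); the robot touches nothing.
It fails at once if the lever flies back: faster than 1.5 rad/s upward while more than 0.2 rad from home (velocity of joint lever below -1.5 rad/s and value of joint lever above 0.2 rad).
It fails at once if the red-banded cup is pressed by the ram (contact force between ram and reject above 3 N).
It fails at once if a cup is dropped or thrown (over 0.7 m/s out of the fingers, a fall of about 25 mm) ((linear speed of cup above 0.7 m/s and contact force between the fingers and cup below 0.05 N) or (linear speed of reject above 0.7 m/s and contact force between the fingers and reject below 0.05 N)).
It fails at once if another thing is moved by more than 30 mm (distance of any of pattern, tin, caliper, mallet, brush, oil from where it was at the start of the episode above 0.03 m).
It also fails if it takes over 72 s, if anything falls off the work surface, if the arm or the gripper's body presses on something with over 40 N, if the wrist force passes 120 N, or if a joint passes its speed limit or range.

## Robot

A 6-joint arm with a two-finger parallel gripper is mounted at the origin on the work surface. World frame = base frame: x ahead of the robot, y to its left, z up, the work surface at z = 0. Lengths are in m, angles in rad, forces in N, time in s.
With the tool pointing down it reaches from about 0.25 to 0.725 m from the base axis. Payload 9.7 kg.
Tool frame: the origin (TCP) lies between the finger pads; the fingertips stand 22 mm ahead of it and the grasp point (between the pads) lies 3 mm ahead of it (robot.tip_reach is the z of the fingertips in the tool frame, in m); z points along the fingers, y is the line along which they close (so a half turn about z gives the same grasp; the last joint's range is limited). The gripper opens to 85 mm and grips with 20 to 120 N. Pads are 22 mm wide; open, the fingers measure 114 mm over their backs; the gripper's body (76 mm by 85 mm) begins 54 mm behind the grasp point. The pads swing forward as they close: fully open they stand 13 mm farther back than shut.
Start: joints at [1.149, 0.087, 0.176, 1.66, 0, 1.571], TCP at [0.225, 0.502, 0.253] pointing down, gripper open.
Joint ranges: [-3.13, 3.13], [-0.85, 1.81], [-1.15, 1.24], [-2.2, 2.28], [-1.44, 1.52], [-3.14, 3.14]. Speed limits (rad/s): [2.22, 2.22, 2.57, 3.14, 3.14, 3.14].

## Interface

Orientations are given as a rotation vector (axis times angle).
In Python, from station import robot, eyes gives the robot as it stands.
- The arm moves only by the tool servo_tool, never from a script. Its argument "targets" is a list of rows, each a list of 7 numbers: the shift along the world's x, y, z in m, then the turn, a rotation vector about the world's x, y, z in rad, then the opening, from -1 (shut) to 1 (fully open), so that 0 is half open. In form: [[tx, ty, tz, ax, ay, az, fingers], ...]. A call has 1 to 8 rows; each row shifts and turns the commanded pose from where the row before left it; what a row does not reach is not made up. A row lasts 1/12 s, in which the tool goes at most 41.7 mm and 7.16 degrees, less where a joint would pass 70% of its speed; a pose out of reach is approached as far as the arm can. A call is refused whole if a number of a shift passes 0.0417 or a number of a turn 0.125, either way. A call with a gripper value outside its range is refused whole. The fingers move at their own pace and stop on an object; "newtons" is the grip in N (left out, the last holds). Time passes only in rows, so rows that do not move let the fingers close. It gives the time, the measured TCP pose, the force, the opening and the grip force at its end, in the units of the state.
- robot.state(): the state, without advancing time (a new reading comes with each control period).
- eyes.get_image(name): name is "scene" or "top"; returns the picture (400x640x3 uint8, red, green, blue); there is no depth.
- eyes.camera_model(name): a dict with "mtx" (3x3 intrinsics, pixels), "pose" (4x4, takes a point from camera to world coordinates). Camera axes: x right, y down, z forward; pixel columns grow to the right and rows downward; lengths in m; the calibration is good to about 2 mm. A picture is of the moment at which its call begins. camera_model takes no time and is no camera call.
- robot.sign_off(): hands the job in; it is judged then, once.
The state is a dict: "t": time; "qpos": joint angles; "qd": joint speeds; "effort": joint torques, N m; "tcp_pos": TCP position; "ee_rot": TCP orientation; "contact_force": force on the tool from outside, world axes, zero at the start; "moment": the same for the moment, N m; "width": opening from 0.0 (shut) to 1.0 (fully open); "grip_force": force on a finger pad.
Only numpy, scipy, OpenCV 4.12 (cv2) and the standard library are available. Lean on these libraries where they do the work, as an engineer would, in place of code of your own. Each camera call takes 0.05 s, during which the arm holds its last target. There are 200 camera calls.

## Working session

There is one attempt and no reset: what is moved stays moved. The work goes in short steps, Python scripts to look and compute and a tool call to move; the robot and the scene stay as the last step left them, time stands still between calls to the robot, and variables do not carry over. Pictures are saved under pics/ and viewed, at most 10 in all, crops included, and the job is handed in when it is done.

Besides the shell and the picture viewer there is one more tool, called after "Emit:" in YAML: its name, and indented under it one key for each argument. servo_tool: Moves the arm, as the interface text tells. Its arguments: {"type":"object","properties":{"targets":{"type":"array","items":{"type":"array","items":{"type":"number"}}},"newtons":{"type":"number"}},"required":["targets"]}

```bash
ls; mkdir -p pics
python3 - <<'E'
from station import robot, eyes
import cv2,numpy as np
for n in("scene","top"):
    cv2.imwrite(f"pics/{n}0.png",eyes.get_image(n)[:,:,::-1])
    m=eyes.camera_model(n);print(n,np.round(m["mtx"],1).tolist(),np.round(m["pose"],3).tolist())
s=robot.state();print({k:np.round(v,3).tolist() for k,v in s.items()})
E
```

```text
pics
scene [[413.0, 0.0, 315.4], [0.0, 413.0, 197.1], [0.0, 0.0, 1.0]] [[0.25, 0.629, -0.736, 1.387], [0.968, -0.177, 0.178, -0.156], [-0.018, -0.757, -0.654, 0.986], [0.0, 0.0, 0.0, 1.0]]
top [[515.6, 0.0, 317.7], [0.0, 515.6, 202.4], [0.0, 0.0, 1.0]] [[-0.001, -0.998, 0.064, 0.433], [-1.0, 0.003, 0.018, 0.026], [-0.019, -0.064, -0.998, 1.708], [0.0, 0.0, 0.0, 1.0]]
{'t': 0.1, 'qpos': [1.149, 0.087, 0.175, 1.66, -0.0, 1.571], 'qd': [-0.001, -0.001, 0.001, -0.002, -0.0, -0.001], 'effort': [-0.001, -52.156, 46.565, 0.016, -0.0, -0.0], 'tcp_pos': [0.225, 0.502, 0.253], 'ee_rot': [-0.658, -3.072, 0.002], 'contact_force': [0.285, 0.418, 0.555], 'moment': [-0.016, 0.006, -0.023], 'grip_force': 0.0, 'width': 1.001}
```

View pics/scene0.png

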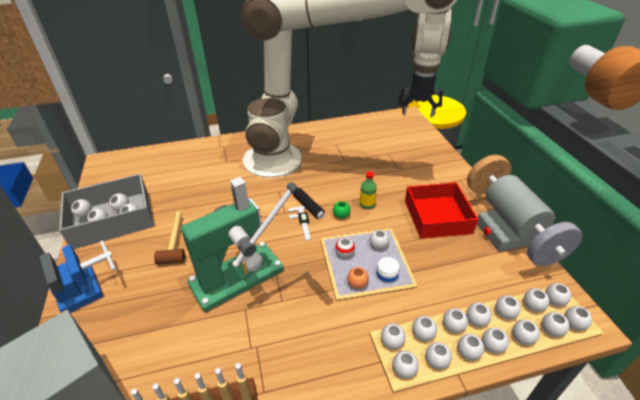

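View pics/top0.png

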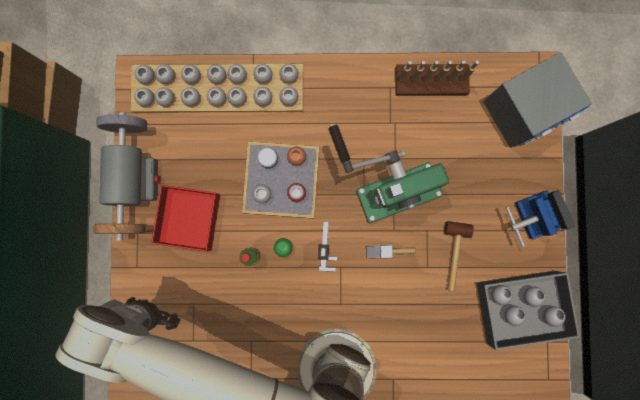

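Run:
```python
import cv2
t=cv2.imread("pics/top0.png");s=cv2.imread("pics/scene0.png")
cv2.imwrite("pics/t1.png",cv2.resize(t[120:230,320:460],None,fx=5,fy=5,interpolation=cv2.INTER_CUBIC))
cv2.imwrite("pics/t2.png",cv2.resize(t[130:270,140:330],None,fx=4,fy=4,interpolation=cv2.INTER_CUBIC))
```

```text
(no output)
```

View pics/t1.png

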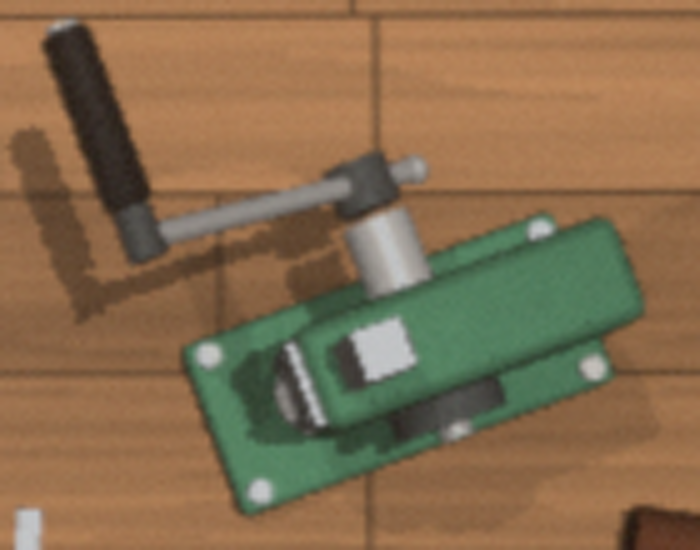

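View pics/t2.png

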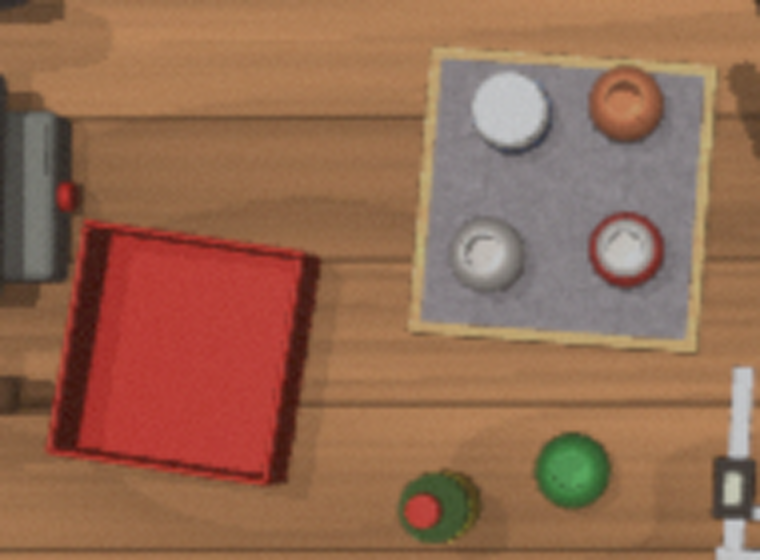

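```bash
cat > h.py <<'E'
from station import robot, eyes
import numpy as np
from scipy.optimize import least_squares
from scipy.spatial.transform import Rotation as R
M={n:eyes.camera_model(n) for n in("scene","top")}
def back(n,px,z):
    m=M[n];d=m["pose"][:3,:3]@np.linalg.solve(m["mtx"],[px[0],px[1],1]);o=m["pose"][:3,3]
    return o+d*(z-o[2])/d[2]
def proj(n,p):
    m=M[n];q=m["mtx"]@(m["pose"][:3,:3].T@(np.array(p)-m["pose"][:3,3]));return q[:2]/q[2]
def T(pose,p): # pose x,y,yaw
    c,s=np.cos(pose[2]),np.sin(pose[2]);return np.array([pose[0]+c*p[0]-s*p[1],pose[1]+s*p[0]+c*p[1],p[2]])
def fit(pts,n="top",x0=(.5,0,0)):
    f=lambda v:np.ravel([proj(n,T(v,p))-u for p,u in pts]);r=least_squares(f,x0);return r.x,r.fun
E
python3 - <<'E'
from h import *
np.set_printoptions(precision=4,suppress=True)
a=lambda u,v:np.array([320+u/5-.4,120+v/5-.4]);b=lambda u,v:np.array([140+u/4-.4,130+v/4-.4])
pts=[((-.075,.06,.03),a(187,348)),((-.075,-.06,.03),a(245,515)),((.185,-.06,.03),a(612,378)),((.185,.06,.03),a(552,215))]
P,r=fit(pts,x0=(.55,-.1,-1.3));print("press",P,r)
h=[((-.099,.219,.342),a(65,28)),]
for e in((-.099,.219,.342),(-.099,.119,.342),(-.037,.032,.26),(.162,-.032,.26)):
    q=proj("top",T(P,e));print((q+.4-[320,120])*5)
B,r=fit([((.095,.09,.07),b(85,222)),((.095,-.09,.07),b(318,257)),((-.095,-.09,.07),b(280,483)),((-.095,.09,.07),b(50,452))],x0=(.45,.3,0));print("bin",B,r)
B2,r2=fit([((.09,.095,.07),b(85,222)),((.09,-.095,.07),b(318,257)),((-.09,-.095,.07),b(280,483)),((-.09,.095,.07),b(50,452))],x0=(.45,.3,0));print("bin(rot90)",B2,r2)
for n,u in(("plain",(488,255)),("red",(626,249))):
    print(n,back("top",b(*u),.0126+.026))
print("oil cap",back("top",b(422,510),.14),"green",back("top",b(572,470),.025),"pattern",back("top",b(626,104),.038),"tin",back("top",b(511,108),.057))
print("handle",T(P,(-.099,.169,.342)),"pivot",T(P,(.042,.1,.215)))
s=robot.state();print(R.from_rotvec(s["ee_rot"]).as_matrix())
E
```

```text
press [ 0.5538 -0.1573 -1.2228] [-1.5064 -0.4149 -0.275   0.7647  1.4742  0.7209  0.2951 -1.1043]
[66.1485 30.9391]
[130.7141 204.8917]
[282.4665 332.3756]
[655.1591 317.5475]
bin [ 0.4895  0.4788 -0.1431] [ 1.6134 -0.4948 -1.3998 -1.4326 -1.053   1.1061  0.849   0.8117]
bin(rot90) [ 0.4894  0.4788 -0.1439] [-0.1505  0.8218 -0.0918  0.3681  0.7047 -0.1998 -0.4649 -0.979 ]
plain [0.5699 0.2395 0.0386]
red [0.5744 0.1271 0.0386]
oil cap [0.3676 0.2756 0.14  ] green [0.3952 0.1717 0.025 ] pattern [0.6933 0.1273 0.038 ] tin [0.6875 0.2191 0.057 ]
handle [ 0.6789 -0.0066  0.342 ] pivot [ 0.6621 -0.1627  0.215 ]
[[-0.9123  0.4094 -0.0005]
 [ 0.4094  0.9123 -0.0011]
 [-0.     -0.0012 -1.    ]]
```

Emit:
servo_tool:
  targets:
    - [0.025, -0.0268, 0, 0, 0, 0, 1]
    - [0.025, -0.0268, 0, 0, 0, 0, 1]
    - [0.025, -0.0268, 0, 0, 0, 0, 1]
    - [0.025, -0.0268, 0, 0, 0, 0, 1]
    - [0.025, -0.0268, 0, 0, 0, 0, 1]
    - [0.025, -0.0268, 0, 0, 0, 0, 1]
    - [0.025, -0.0268, 0, 0, 0, 0, 1]
    - [0.025, -0.0268, 0, 0, 0, 0, 1]
  newtons: 40

```text
t: 0.77
tcp_pos: [0.426, 0.2858, 0.2531]
ee_rot: [-0.657, -3.072, 0.0]
contact_force: [0.2, 1.0, -0.9]
width: 1.0
grip_force: 0.0
```

Emit:
servo_tool:
  targets:
    - [0.025, -0.0268, 0, 0, 0, 0, 1]
    - [0.025, -0.0268, 0, 0, 0, 0, 1]
    - [0.025, -0.0268, 0, 0, 0, 0, 1]
    - [0.025, -0.0268, 0, 0, 0, 0, 1]
    - [0.025, -0.0268, -0.02, 0, 0, 0, 1]
    - [0.025, -0.0268, -0.02, 0, 0, 0, 1]
    - [0, 0, -0.035, 0, 0, 0, 1]
    - [0, 0, -0.025, 0, 0, 0, 1]

```text
t: 1.43
tcp_pos: [0.5756, 0.1247, 0.1502]
ee_rot: [-0.662, -3.069, 0.002]
contact_force: [-1.0, -0.6, -0.2]
width: 1.001
grip_force: 0.0
```

Emit:
servo_tool:
  targets:
    - [-0.001, 0.0024, -0.03, 0, 0, 0, 1]
    - [0, 0, -0.03, 0, 0, 0, 1]
    - [0, 0, -0.03, 0, 0, 0, 1]
    - [0, 0, -0.022, 0, 0, 0, 1]
    - [0, 0, 0, 0, 0, 0, -1]
    - [0, 0, 0, 0, 0, 0, -1]
    - [0, 0, 0, 0, 0, 0, -1]
    - [0, 0, 0, 0, 0, 0, -1]

```text
t: 2.1
tcp_pos: [0.575, 0.1293, 0.0433]
ee_rot: [0.657, 3.07, 0.002]
contact_force: [0.2, -0.3, -0.5]
width: 0.697
grip_force: 43.4
```

Emit:
servo_tool:
  targets:
    - [0, 0, 0, 0, 0, 0, -1]
    - [0, 0, 0, 0, 0, 0, -1]
    - [0, 0, 0, 0, 0, 0, -1]
    - [0, 0, 0, 0, 0, 0, -1]

```text
t: 2.43
tcp_pos: [0.5742, 0.1291, 0.0418]
ee_rot: [0.658, 3.071, 0.0]
contact_force: [0.9, -0.6, 0.2]
width: 0.699
grip_force: 43.6
```

Emit:
servo_tool:
  targets:
    - [0, 0, 0.02, 0, 0, 0, -1]
    - [0, 0, 0.035, 0, 0, 0, -1]
    - [0, 0, 0.035, 0, 0, 0, -1]
    - [-0.0085, 0.035, 0.02, 0, 0, 0, -1]
    - [-0.0085, 0.035, 0.01, 0, 0, 0, -1]
    - [-0.0085, 0.035, 0, 0, 0, 0, -1]
    - [-0.0085, 0.035, 0, 0, 0, 0, -1]
    - [-0.0085, 0.035, 0, 0, 0, 0, -1]

```text
t: 3.1
tcp_pos: [0.5311, 0.3057, 0.162]
ee_rot: [0.658, 3.071, 0.001]
contact_force: [0.7, -0.8, -3.0]
width: 0.695
grip_force: 44.2
```

Emit:
servo_tool:
  targets:
    - [-0.0085, 0.035, 0, 0, 0, 0, -1]
    - [-0.0085, 0.035, 0, 0, 0, 0, -1]
    - [-0.0085, 0.035, 0, 0, 0, 0, -1]
    - [-0.0085, 0.035, 0, 0, 0, 0, -1]
    - [-0.0085, 0.035, 0, 0, 0, 0, -1]
    - [0, 0, -0.02, 0, 0, 0, -1]
    - [0, 0, -0.02, 0, 0, 0, -1]
    - [0, 0, 0, 0, 0, 0, -1]

```text
t: 3.77
tcp_pos: [0.4874, 0.4787, 0.1166]
ee_rot: [-0.655, -3.069, 0.008]
contact_force: [-0.9, -0.5, -3.1]
width: 0.697
grip_force: 44.3
```

Emit:
servo_tool:
  targets:
    - [0, 0, -0.025, 0, 0, 0, -1]
    - [0, 0, -0.025, 0, 0, 0, -1]
    - [0, 0, -0.015, 0, 0, 0, -1]
    - [0, 0, -0.01, 0, 0, 0, -1]
    - [0, 0, -0.004, 0, 0, 0, -1]
    - [0, 0, 0, 0, 0, 0, -1]
    - [0, 0, 0, 0, 0, 0, -1]

```text
t: 4.35
tcp_pos: [0.4896, 0.4794, 0.0438]
ee_rot: [0.658, 3.071, 0.002]
contact_force: [0.7, 0.5, -1.8]
width: 0.698
grip_force: 44.4
```

Emit:
servo_tool:
  targets:
    - [0, 0, -0.004, 0, 0, 0, -1]
    - [0, 0, -0.003, 0, 0, 0, -1]
    - [0, 0, -0.002, 0, 0, 0, -1]
    - [0, 0, 0, 0, 0, 0, -1]

```text
t: 4.68
tcp_pos: [0.4894, 0.4794, 0.0347]
ee_rot: [0.657, 3.071, 0.002]
contact_force: [0.0, -0.8, 5.4]
width: 0.701
grip_force: 45.0
```

Emit:
servo_tool:
  targets:
    - [0, 0, 0, 0, 0, 0, 0.6]
    - [0, 0, 0, 0, 0, 0, 1]
    - [0, 0, 0, 0, 0, 0, 1]
    - [0, 0, 0, 0, 0, 0, 1]
    - [0, 0, 0.02, 0, 0, 0, 1]
    - [0, 0, 0.04, 0, 0, 0, 1]
    - [0, 0, 0.04, 0, 0, 0, 1]
    - [0, 0, 0.04, 0, 0, 0, 1]

```text
t: 5.35
tcp_pos: [0.4887, 0.4787, 0.1746]
ee_rot: [-0.658, -3.071, 0.001]
contact_force: [1.0, 0.8, 0.3]
width: 0.999
grip_force: 0.0
```

Emit:
servo_tool:
  targets:
    - [0, 0, 0.04, 0, 0, 0, 1]
    - [0, 0, 0, 0, 0, 0, 1]

```text
t: 5.52
tcp_pos: [0.4903, 0.4804, 0.2232]
ee_rot: [0.656, 3.066, 0.016]
contact_force: [0.4, 1.5, 0.2]
width: 1.0
grip_force: 0.0
```

```bash
cat >> h.py <<'E'
PRESS=np.array([.5538,-.1573,-1.2228])
def tilted(e,yaw=PRESS[2],flip=1):
    z=np.array([np.cos(yaw)*np.cos(e),np.sin(yaw)*np.cos(e),-np.sin(e)]);y=flip*np.array([-np.sin(yaw),np.cos(yaw),0])
    return R.from_matrix(np.c_[np.cross(y,z),y,z])
def delta(Rt,pt=None):
    s=robot.state();d=Rt*R.from_rotvec(s["ee_rot"]).inv();v=d.as_rotvec()
    print("turn",v.round(4),np.linalg.norm(v).round(3),"shift",None if pt is None else (np.array(pt)-s["tcp_pos"]).round(4),"q",np.round(s["qpos"],2),"pos",np.round(s["tcp_pos"],4))
E
python3 -c "
from h import *
for f in(1,-1): delta(tilted(np.radians(40),flip=f),(.518,.383,.169))"
```

```text
turn [-0.6601 -0.5985 -0.7538] 1.167 shift [ 0.0277 -0.0974 -0.0542] q [0.78 0.41 0.51 1.65 0.   1.2 ] pos [0.4903 0.4804 0.2232]
turn [-0.7578  0.7966  2.1611] 2.425 shift [ 0.0277 -0.0974 -0.0542] q [0.78 0.41 0.51 1.65 0.   1.2 ] pos [0.4903 0.4804 0.2232]
```

Emit:
servo_tool:
  targets:
    - [0.0028, -0.0097, 0, -0.066, -0.0598, -0.0754, 1]
    - [0.0028, -0.0097, 0, -0.066, -0.0598, -0.0754, 1]
    - [0.0028, -0.0097, 0, -0.066, -0.0598, -0.0754, 1]
    - [0.0028, -0.0097, 0, -0.066, -0.0598, -0.0754, 1]
    - [0.0028, -0.0097, 0, -0.066, -0.0598, -0.0754, 1]
    - [0.0028, -0.0097, 0, -0.066, -0.0598, -0.0754, 1]
    - [0.0028, -0.0097, 0, -0.066, -0.0598, -0.0754, 1]
    - [0.0028, -0.0097, 0, -0.066, -0.0598, -0.0754, 1]

```text
t: 6.18
tcp_pos: [0.5115, 0.4015, 0.2142]
ee_rot: [1.266, 2.174, -0.537]
contact_force: [0.0, 1.1, 0.6]
width: 0.998
grip_force: 0.0
```

Emit:
servo_tool:
  targets:
    - [0.0028, -0.0097, -0.02, -0.066, -0.0598, -0.0754, 1]
    - [0.0028, -0.0097, -0.03, -0.066, -0.0598, -0.0754, 1]
    - [0, 0, 0, 0, 0, 0, 1]
    - [0, 0, 0, 0, 0, 0, 1]

```text
t: 6.52
tcp_pos: [0.5167, 0.382, 0.1596]
ee_rot: [1.354, 1.933, -0.647]
contact_force: [0.6, 0.3, 0.8]
width: 0.999
grip_force: 0.0
```

```bash
python3 -c "
from h import *
import cv2
Rt=tilted(np.radians(40));z=Rt.as_matrix()[:,2];print(z)
delta(Rt,np.array([.5699,.2395,.0126+.0265])-.003*z)
cv2.imwrite('pics/s2.png',cv2.resize(eyes.get_image('scene')[60:360,200:600,::-1],None,fx=2,fy=2))
t=eyes.get_image('top')[130:270,140:330,::-1];cv2.imwrite('pics/t3.png',cv2.resize(t,None,fx=4,fy=4))
"
```

```text
[ 0.26123259 -0.72012612 -0.64278761]
turn [ 0.0024 -0.0158  0.0066] 0.017 shift [ 0.0525 -0.1404 -0.1186] q [ 0.9   0.75  0.65  2.04 -0.7   2.34] pos [0.5167 0.382  0.1596]
```

View pics/s2.png

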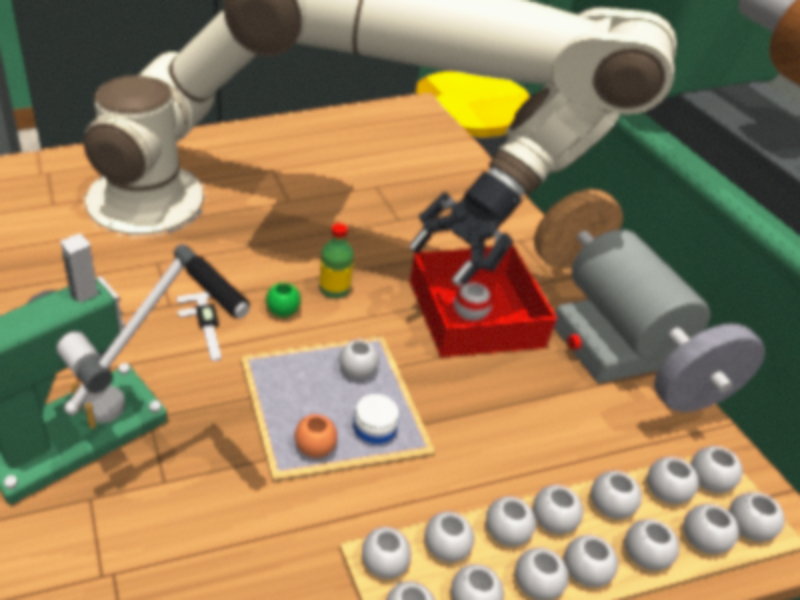

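Emit:
servo_tool:
  targets:
    - [0.002, 0.002, 0.006, 0.0024, -0.0158, 0.0066, 1]
    - [0.0075, -0.0214, -0.0187, 0, 0, 0, 1]
    - [0.0075, -0.0214, -0.0187, 0, 0, 0, 1]
    - [0.0075, -0.0214, -0.0187, 0, 0, 0, 1]
    - [0.0075, -0.0214, -0.0187, 0, 0, 0, 1]
    - [0.0075, -0.0214, -0.0187, 0, 0, 0, 1]
    - [0, 0, 0, 0, 0, 0, 1]
    - [0, 0, 0, 0, 0, 0, 1]

```text
t: 7.28
tcp_pos: [0.5572, 0.2764, 0.079]
ee_rot: [1.359, 1.921, -0.616]
contact_force: [0.1, 0.8, 0.5]
width: 1.001
grip_force: 0.0
```

```bash
python3 -c "
from h import *
Rt=tilted(np.radians(40));z=Rt.as_matrix()[:,2]
delta(Rt,np.array([.5699,.2395,.0126+.0265])-.003*z)
"
```

```text
turn [-0.0076  0.01    0.0029] 0.013 shift [ 0.0119 -0.0347 -0.038 ] q [ 0.76  0.58  0.26  1.68 -0.78  2.17] pos [0.5572 0.2764 0.079 ]
```

Emit:
servo_tool:
  targets:
    - [0.001, -0.004, -0.012, -0.0076, 0.01, 0.0029, 1]
    - [0.004, -0.0115, -0.0095, 0, 0, 0, 1]
    - [0.004, -0.0115, -0.0095, 0, 0, 0, 1]
    - [0.003, -0.008, -0.007, 0, 0, 0, 1]
    - [0, 0, 0, 0, 0, 0, 1]
    - [0, 0, 0, 0, 0, 0, 1]

```text
t: 7.78
tcp_pos: [0.5688, 0.2429, 0.0388]
ee_rot: [1.347, 1.927, -0.632]
contact_force: [-0.6, 0.7, 0.8]
width: 0.999
grip_force: 0.0
```

```bash
python3 -c "
from h import *
Rt=tilted(np.radians(40));z=Rt.as_matrix()[:,2]
delta(Rt,np.array([.5699,.2395,.0126+.0265])-.003*z)
"
```

```text
turn [ 0.0021 -0.0019 -0.0014] 0.003 shift [ 0.0003 -0.0013  0.0022] q [ 0.71  0.57  0.16  1.57 -0.8   2.11] pos [0.5688 0.2429 0.0388]
```

Emit:
servo_tool:
  targets:
    - [0, -0.001, 0.002, 0, 0, 0, 1]
    - [0, 0, 0, 0, 0, 0, -1]
    - [0, 0, 0, 0, 0, 0, -1]
    - [0, 0, 0, 0, 0, 0, -1]
    - [0, 0, 0, 0, 0, 0, -1]
    - [0, 0, 0, 0, 0, 0, -1]
    - [0, 0, 0, 0, 0, 0, -1]
  newtons: 50

```text
t: 8.37
tcp_pos: [0.5689, 0.2422, 0.0412]
ee_rot: [1.347, 1.927, -0.631]
contact_force: [-2.4, 3.8, 6.1]
width: 0.697
grip_force: 52.6
```

```bash
python3 -c "
from h import *
Rt=tilted(np.radians(40));z=Rt.as_matrix()[:,2]
delta(Rt,np.array([.5699,.2395,.0126+.0265])-.003*z)
"
```

```text
turn [ 0.0022 -0.0011 -0.002 ] 0.003 shift [ 0.0002 -0.0005 -0.0001] q [ 0.71  0.57  0.16  1.57 -0.8   2.1 ] pos [0.5689 0.2422 0.0412]
```

Emit:
servo_tool:
  targets:
    - [0, 0, 0.015, 0, 0, 0, -1]
    - [0, 0, 0.03, 0, 0, 0, -1]
    - [0, 0, 0.03, 0, 0, 0, -1]
    - [-0.005, -0.015, 0.02, 0, 0, 0, -1]
    - [-0.0093, -0.03, 0, 0, 0, 0, -1]
    - [-0.0093, -0.03, 0, 0, 0, 0, -1]
    - [-0.0093, -0.03, 0, 0, 0, 0, -1]
    - [-0.0093, -0.03, 0, 0, 0, 0, -1]

```text
t: 9.03
tcp_pos: [0.5257, 0.1053, 0.1347]
ee_rot: [1.347, 1.928, -0.634]
contact_force: [1.1, 0.3, -1.0]
width: 0.696
grip_force: 54.2
```

Emit:
servo_tool:
  targets:
    - [-0.0093, -0.03, 0, 0, 0, 0, -1]
    - [-0.0093, -0.03, 0, 0, 0, 0, -1]
    - [-0.0093, -0.03, 0, 0, 0, 0, -1]
    - [-0.004, -0.012, 0, 0, 0, 0, -1]
    - [0, 0, 0, 0, 0, 0, -1]
    - [0, 0, 0, 0, 0, 0, -1]

```text
t: 9.53
tcp_pos: [0.4943, 0.0039, 0.1353]
ee_rot: [1.349, 1.926, -0.633]
contact_force: [0.5, 0.6, -1.4]
width: 0.695
grip_force: 54.6
```

```bash
python3 -c "
from h import *
delta(tilted(np.radians(40)),(.4948,.0052,.08))
"
```

```text
turn [ 0.0022 -0.0018  0.0003] 0.003 shift [ 0.0005  0.0013 -0.0553] q [ 0.43 -0.05 -0.38  1.34 -0.87  1.69] pos [0.4943 0.0039 0.1353]
```

Emit:
servo_tool:
  targets:
    - [0.0005, 0.0013, -0.03, 0, 0, 0, -1]
    - [0, 0, -0.025, 0, 0, 0, -1]
    - [0.006, -0.0165, 0, 0, 0, 0, -1]
    - [0.006, -0.0165, 0, 0, 0, 0, -1]
    - [0.006, -0.0165, 0, 0, 0, 0, -1]
    - [0.006, -0.0165, 0, 0, 0, 0, -1]
    - [0.006, -0.0165, 0, 0, 0, 0, -1]
    - [0, 0, 0, 0, 0, 0, -1]

```text
t: 10.2
tcp_pos: [0.526, -0.0778, 0.0799]
ee_rot: [1.348, 1.926, -0.634]
contact_force: [-0.7, 0.7, -1.9]
width: 0.694
grip_force: 54.7
```

```bash
python3 -c "
from h import *
import cv2
delta(tilted(np.radians(40)),(.5528,-.1546,.08))
s=eyes.get_image('scene')[130:330,150:350,::-1];t=eyes.get_image('top')[100:300,280:480,::-1]
cv2.imwrite('pics/c4.png',cv2.resize(np.hstack([s,t]),None,fx=2,fy=2,interpolation=cv2.INTER_CUBIC))
"
```

```text
turn [ 0.003  -0.0023 -0.0002] 0.004 shift [ 0.0268 -0.0768  0.0001] q [ 0.24 -0.08 -0.51  1.01 -0.87  1.4 ] pos [ 0.526  -0.0778  0.0799]
```

View pics/c4.png

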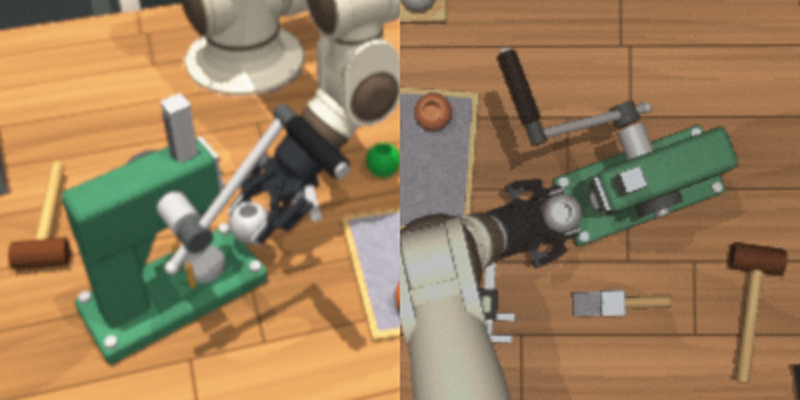

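Emit:
servo_tool:
  targets:
    - [0.0046, -0.0132, 0, 0, 0, 0, -1]
    - [0.0046, -0.0132, 0, 0, 0, 0, -1]
    - [0.0046, -0.0132, 0, 0, 0, 0, -1]
    - [0.0046, -0.0132, 0, 0, 0, 0, -1]
    - [0.003, -0.0085, 0, 0, 0, 0, -1]
    - [0, 0, 0, 0, 0, 0, -1]
    - [0, 0, 0, 0, 0, 0, -1]

```text
t: 10.88
tcp_pos: [0.5464, -0.1375, 0.0796]
ee_rot: [1.347, 1.928, -0.634]
contact_force: [-0.4, 0.4, -2.1]
width: 0.692
grip_force: 54.7
```

```bash
python3 -c "
from h import *
print(back('top',(360.5,206),.08))
delta(tilted(np.radians(40)),(.5528,-.1546,.08))
"
```

```text
[ 0.525462   -0.07900518  0.08      ]
turn [ 0.0027 -0.0034 -0.0011] 0.004 shift [ 0.0064 -0.0171  0.0004] q [ 0.11 -0.1  -0.54  0.85 -0.84  1.21] pos [ 0.5464 -0.1375  0.0796]
```

Emit:
servo_tool:
  targets:
    - [0.0022, -0.006, 0, 0, 0, 0, -1]
    - [0.0022, -0.006, 0, 0, 0, 0, -1]
    - [0.002, -0.005, 0, 0, 0, 0, -1]
    - [0, 0, 0, 0, 0, 0, -1]
    - [0, 0, -0.002, 0, 0, 0, -1]
    - [0, 0, -0.001, 0, 0, 0, -1]
    - [0, 0, 0, 0, 0, 0, -1]
    - [0, 0, 0, 0, 0, 0, -1]

```text
t: 11.55
tcp_pos: [0.5526, -0.1553, 0.0767]
ee_rot: [1.347, 1.927, -0.634]
contact_force: [0.0, 0.6, -1.2]
width: 0.695
grip_force: 54.7
```

Emit:
servo_tool:
  targets:
    - [0, 0, -0.001, 0, 0, 0, -1]
    - [0, 0, 0, 0, 0, 0, -1]
    - [0, 0, -0.001, 0, 0, 0, -1]
    - [0, 0, 0, 0, 0, 0, -1]
    - [0, 0, 0, 0, 0, 0, -1]

```text
t: 11.97
tcp_pos: [0.5527, -0.1554, 0.0748]
ee_rot: [1.347, 1.927, -0.634]
contact_force: [-1.1, -0.1, -1.1]
width: 0.696
grip_force: 54.7
```

Emit:
servo_tool:
  targets:
    - [0, 0, -0.001, 0, 0, 0, -1]
    - [0, 0, 0, 0, 0, 0, -1]
    - [0, 0, 0, 0, 0, 0, -1]
    - [0, 0, 0, 0, 0, 0, -1]

```text
t: 12.3
tcp_pos: [0.5529, -0.1555, 0.0741]
ee_rot: [1.347, 1.926, -0.634]
contact_force: [-1.6, -0.6, 0.2]
width: 0.695
grip_force: 54.9
```

Emit:
servo_tool:
  targets:
    - [0, 0, -0.0005, 0, 0, 0, -1]
    - [0, 0, 0, 0, 0, 0, -1]
    - [0, 0, 0, 0, 0, 0, 0.5]
    - [0, 0, 0, 0, 0, 0, 0.6]
    - [0, 0, 0, 0, 0, 0, 0.8]
    - [0, 0, 0, 0, 0, 0, 1]
    - [0, 0, 0, 0, 0, 0, 1]

```text
t: 12.88
tcp_pos: [0.5528, -0.1554, 0.0733]
ee_rot: [1.347, 1.927, -0.634]
contact_force: [0.6, 0.3, -0.2]
width: 1.0
grip_force: 0.0
```

Emit:
servo_tool:
  targets:
    - [-0.003, 0.0085, 0.002, 0, 0, 0, 1]
    - [-0.006, 0.0165, 0.002, 0, 0, 0, 1]
    - [-0.01, 0.0275, 0.002, 0, 0, 0, 1]
    - [-0.01, 0.0275, 0.005, 0, 0, 0, 1]
    - [-0.01, 0.0275, 0.01, 0, 0, 0, 1]
    - [-0.01, 0.0275, 0.01, 0, 0, 0, 1]
    - [0, 0, 0, 0, 0, 0, 1]
    - [0, 0, 0, 0, 0, 0, 1]

```text
t: 13.55
tcp_pos: [0.5043, -0.0189, 0.1047]
ee_rot: [1.344, 1.928, -0.632]
contact_force: [0.7, -0.9, 0.3]
width: 1.0
grip_force: 0.0
```

```bash
python3 -c "
from h import *
import cv2
s=eyes.get_image('scene')[200:310,160:300,::-1]
cv2.imwrite('pics/c5.png',cv2.resize(s,None,fx=5,fy=5,interpolation=cv2.INTER_CUBIC))
P=PRESS
for p in((0,0,.045),(0,0,.095),(0,0,.07)): print(((proj('scene',T(P,p))+.4-[160,200])*5).round(1))
for dx in(-.01,.01): print(dx,((proj('scene',T(P,(dx,0,.07)))+.4-[160,200])*5).round(1))
# lever grip: tool down, closing along press x
for f in(1,-1):
  z=np.array([0,0,-1.]);y=f*np.array([np.cos(P[2]),np.sin(P[2]),0]);delta(R.from_matrix(np.c_[np.cross(y,z),y,z]),T(P,(-.099,.160,.342)))
"
```

```text
[455.8 302.8]
[445.4 246. ]
[450.7 274.8]
-0.01 [465.8 267.3]
0.01 [435.5 282.3]
turn [ 0.8742 -0.4117 -1.4644] 1.754 shift [0.1663 0.0102 0.2378] q [ 0.37 -0.05 -0.44  1.21 -0.87  1.6 ] pos [ 0.5041 -0.0199  0.1042]
turn [0.4113 0.8733 1.4571] 1.748 shift [0.1663 0.0102 0.2378] q [ 0.37 -0.05 -0.44  1.21 -0.87  1.6 ] pos [ 0.5041 -0.0199  0.1042]
```

View pics/c5.png

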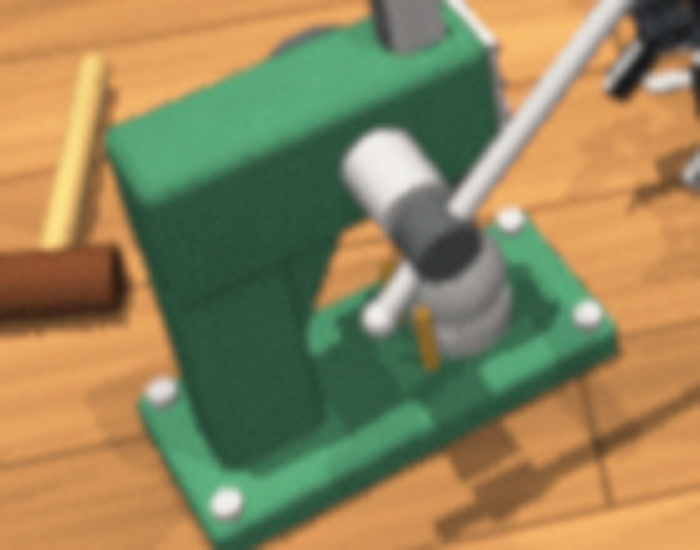

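Emit:
servo_tool:
  targets:
    - [-0.003, 0.004, 0.02, 0.0274, 0.0582, 0.0971, 1]
    - [-0.003, 0.004, 0.02, 0.0274, 0.0582, 0.0971, 1]
    - [0, 0, 0.02, 0.0274, 0.0582, 0.0971, 1]
    - [0, 0, 0.02, 0.0274, 0.0582, 0.0971, 1]
    - [0, 0, 0.02, 0.0274, 0.0582, 0.0971, 1]
    - [0, 0, 0.02, 0.0274, 0.0582, 0.0971, 1]
    - [0, 0, 0.02, 0.0274, 0.0582, 0.0971, 1]
    - [0, 0, 0.02, 0.0274, 0.0582, 0.0971, 1]

```text
t: 14.27
tcp_pos: [0.4974, -0.0136, 0.2655]
ee_rot: [0.468, 2.719, -0.356]
contact_force: [1.1, 0.5, 0.3]
width: 1.001
grip_force: 0.0
```

Emit:
servo_tool:
  targets:
    - [0, 0, 0.02, 0.0274, 0.0582, 0.0971, 1]
    - [0, 0, 0.02, 0.0274, 0.0582, 0.0971, 1]
    - [0, 0, 0.02, 0.0274, 0.0582, 0.0971, 1]
    - [0, 0, 0.02, 0.0274, 0.0582, 0.0971, 1]
    - [0, 0, 0.02, 0.0274, 0.0582, 0.0971, 1]
    - [0, 0, 0.02, 0.0274, 0.0582, 0.0971, 1]
    - [0, 0, 0.02, 0.0274, 0.0582, 0.0971, 1]
    - [0, 0, 0, 0, 0, 0, 1]

```text
t: 14.93
tcp_pos: [0.4999, -0.0143, 0.4057]
ee_rot: [0.547, -3.093, -0.0]
contact_force: [0.8, -1.2, -0.2]
width: 1.0
grip_force: 0.0
```

```bash
cat >> h.py <<'E'
P=PRESS
def down():
    z=np.array([0,0,-1.]);y=-np.array([np.cos(P[2]),np.sin(P[2]),0]);return R.from_matrix(np.c_[np.cross(y,z),y,z])
def lev(q,y=.165,r=.190):
    a=np.arctan2(.127,.141)-q;return T(P,(.042-r*np.cos(a),y,.215+r*np.sin(a)))
E
python3 -c "
from h import *
delta(down(),lev(0)+[0,0,.053])"
```

```text
turn [-0.0001 -0.0003 -0.0019] 0.002 shift [ 0.1752  0.0065 -0.0105] q [-0.03  0.09  0.48  1.97  0.   -0.38] pos [ 0.4999 -0.0143  0.4057]
```

Emit:
servo_tool:
  targets:
    - [0.029, 0.001, 0, 0, 0, 0, 1]
    - [0.029, 0.001, 0, 0, 0, 0, 1]
    - [0.029, 0.001, 0, 0, 0, 0, 1]
    - [0.029, 0.001, 0, 0, 0, 0, 1]
    - [0.029, 0.001, 0, 0, 0, 0, 1]
    - [0.029, 0.001, 0, 0, 0, 0, 1]
    - [0, 0, 0, 0, 0, 0, 1]
    - [0, 0, 0, 0, 0, 0, 1]

```text
t: 15.6
tcp_pos: [0.6633, -0.0078, 0.4006]
ee_rot: [0.539, -3.093, 0.002]
contact_force: [-0.0, -0.5, 0.8]
width: 1.0
grip_force: 0.0
```

```bash
python3 -c "
from h import *
import cv2
delta(down(),lev(0)+[0,0,.003])
s=eyes.get_image('scene')[100:300,200:400,::-1];t=eyes.get_image('top')[70:270,260:460,::-1]
cv2.imwrite('pics/c6.png',cv2.resize(np.hstack([s,t]),None,fx=2,fy=2,interpolation=cv2.INTER_CUBIC))"
```

```text
turn [ 0.0018 -0.0015  0.0033] 0.004 shift [ 0.0118  0.     -0.0555] q [-0.01  0.62  1.17  2.13 -0.   -0.36] pos [ 0.6633 -0.0078  0.4006]
```

View pics/c6.png

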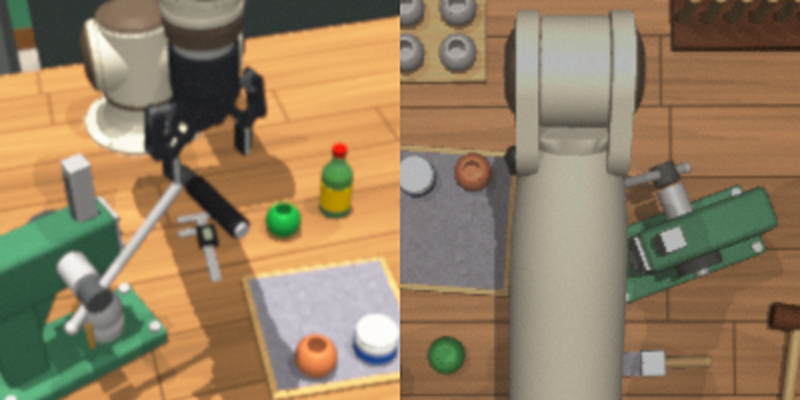

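Emit:
servo_tool:
  targets:
    - [0.002, 0, -0.007, 0, 0, 0, 1]
    - [0.005, 0, -0.007, 0, 0, 0, 1]
    - [0.005, 0, 0, 0, 0, 0, 1]
    - [0, 0, 0, 0, 0, 0, 1]
    - [0, 0, 0, 0, 0, 0, 1]

```text
t: 16.12
tcp_pos: [0.6725, -0.0069, 0.3913]
ee_rot: [-0.541, 3.092, -0.003]
contact_force: [0.2, -0.8, 0.6]
width: 1.001
grip_force: 0.0
```

```bash
python3 -c "
from h import *
delta(down(),lev(0)+[0,0,.003]);print(T(P,(-.099,.119,.342)))"
```

```text
turn [0.0015 0.0032 0.0017] 0.004 shift [ 0.0026 -0.0009 -0.0461] q [-0.01  0.62  1.16  2.11 -0.   -0.36] pos [ 0.6725 -0.0069  0.3913]
[ 0.63190641 -0.02365349  0.342     ]
```

Emit:
servo_tool:
  targets:
    - [0.0025, -0.001, -0.012, 0, 0, 0, 1]
    - [0, 0, -0.012, 0, 0, 0, 1]
    - [0, 0, -0.012, 0, 0, 0, 1]
    - [0, 0, -0.01, 0, 0, 0, 1]
    - [0, 0, 0, 0, 0, 0, 1]
    - [0, 0, 0, 0, 0, 0, 1]
  newtons: 100

```text
t: 16.62
tcp_pos: [0.675, -0.0078, 0.345]
ee_rot: [-0.541, 3.093, -0.003]
contact_force: [0.0, 1.1, 0.1]
width: 1.0
grip_force: 0.0
```

Emit:
servo_tool:
  targets:
    - [0, 0, 0, 0, 0, 0, -1]
    - [0, 0, 0, 0, 0, 0, -1]
    - [0, 0, 0, 0, 0, 0, -1]
    - [0, 0, 0, 0, 0, 0, -1]
    - [0, 0, 0, 0, 0, 0, -1]
    - [0, 0, 0, 0, 0, 0, -1]
    - [0, 0, 0, 0, 0, 0, -1]
    - [0, 0, 0, 0, 0, 0, -1]

```text
t: 17.28
tcp_pos: [0.6751, -0.0051, 0.3446]
ee_rot: [-0.545, 3.093, 0.005]
contact_force: [-5.9, 12.0, 2.4]
width: 0.298
grip_force: 98.0
```

```bash
python3 -c "
from h import *
delta(down(),lev(0)+[0,0,.003])
prev=lev(0);np.set_printoptions(suppress=True)
for q in np.linspace(.1,1.5,15): print(round(q,2),lev(q).round(4),(lev(q)-prev).round(4).tolist()); prev=lev(q)"
```

```text
turn [-0.003   0.0007 -0.0007] 0.003 shift [ 0.     -0.0027  0.0005] q [-0.01  0.51  0.89  1.95  0.   -0.36] pos [ 0.6751 -0.0051  0.3446]
0.1 [0.671  0.0035 0.3274] [-0.0041, 0.0113, -0.0147]
0.2 [0.6674 0.0133 0.3116] [-0.0036, 0.0098, -0.0159]
0.3 [0.6644 0.0216 0.2948] [-0.003, 0.0083, -0.0168]
0.4 [0.662  0.0283 0.2771] [-0.0024, 0.0067, -0.0176]
0.5 [0.6602 0.0333 0.2589] [-0.0018, 0.005, -0.0182]
0.6 [0.659  0.0365 0.2402] [-0.0012, 0.0033, -0.0187]
0.7 [0.6585 0.038  0.2213] [-0.0005, 0.0015, -0.0189]
0.8 [0.6586 0.0377 0.2023] [0.0001, -0.0003, -0.019]
0.9 [0.6593 0.0356 0.1835] [0.0008, -0.0021, -0.0189]
1.0 [0.6607 0.0318 0.1649] [0.0014, -0.0038, -0.0185]
1.1 [0.6627 0.0262 0.1469] [0.002, -0.0056, -0.018]
1.2 [0.6654 0.019  0.1295] [0.0026, -0.0072, -0.0174]
1.3 [0.6686 0.0102 0.113 ] [0.0032, -0.0088, -0.0165]
1.4 [ 0.6723 -0.0002  0.0975] [0.0037, -0.0103, -0.0155]
1.5 [ 0.6766 -0.0119  0.0832] [0.0043, -0.0117, -0.0143]
```

Emit:
servo_tool:
  targets:
    - [-0.003, 0.0085, -0.0072, 0, 0, 0, -1]
    - [-0.002, 0.0057, -0.0075, 0, 0, 0, -1]
    - [-0.0018, 0.0049, -0.0079, 0, 0, 0, -1]
    - [-0.0018, 0.0049, -0.008, 0, 0, 0, -1]
    - [-0.0015, 0.0042, -0.0084, 0, 0, 0, -1]
    - [-0.0015, 0.0041, -0.0084, 0, 0, 0, -1]
    - [-0.0012, 0.0034, -0.0088, 0, 0, 0, -1]
    - [-0.0012, 0.0033, -0.0088, 0, 0, 0, -1]

```text
t: 17.95
tcp_pos: [0.6618, 0.0309, 0.2804]
ee_rot: [-0.541, 3.091, -0.005]
contact_force: [-1.3, -4.5, 5.5]
width: 0.299
grip_force: 98.9
```

```bash
cat >> h.py <<'E'
def lq(): # lever angle from tcp
    s=robot.state();p=np.array(s["tcp_pos"])-[P[0],P[1],.003];c,sn=np.cos(P[2]),np.sin(P[2])
    l=np.array([c*p[0]+sn*p[1],-sn*p[0]+c*p[1],p[2]]);a=np.arctan2(l[2]-.215,.042-l[0]);f=s["contact_force"]
    print("q",round(np.arctan2(.127,.141)-a,3),"r",np.hypot(l[2]-.215,.042-l[0]).round(4),"y",l[1].round(4),"F",np.round(f,1),"grip",s["grip_force"],s["width"],"moment",np.round(s["moment"],1))
E
python3 -c "
from h import *
lq();delta(down(),lev(.4)+[0,0,.003])"
```

```text
q 0.403 r 0.1925 y 0.1657 F [-1.3 -4.5  5.5] grip 98.91102433204651 0.29861028310476284 moment [-0.8  0.2  0.1]
turn [0.0022 0.0041 0.0017] 0.005 shift [ 0.0002 -0.0027 -0.0003] q [ 0.05  0.39  0.59  1.77 -0.   -0.3 ] pos [0.6618 0.0309 0.2804]
```

Emit:
servo_tool:
  targets:
    - [-0.0009, 0.0015, -0.0091, 0, 0, 0, -1]
    - [-0.0009, 0.0025, -0.0091, 0, 0, 0, -1]
    - [-0.0006, 0.0016, -0.0094, 0, 0, 0, -1]
    - [-0.0006, 0.0016, -0.0093, 0, 0, 0, -1]
    - [-0.0003, 0.0008, -0.0095, 0, 0, 0, -1]
    - [-0.0002, 0.0007, -0.0094, 0, 0, 0, -1]
    - [0, 0, -0.0095, 0, 0, 0, -1]
    - [0.0001, -0.0003, -0.0095, 0, 0, 0, -1]

```text
t: 18.62
tcp_pos: [0.6582, 0.0406, 0.2058]
ee_rot: [-0.542, 3.091, -0.001]
contact_force: [-4.5, 2.2, 8.6]
width: 0.302
grip_force: 99.4
```

Emit:
servo_tool:
  targets:
    - [0.0004, -0.001, -0.0095, 0, 0, 0, -1]
    - [0.0004, -0.0011, -0.0094, 0, 0, 0, -1]
    - [0.0007, -0.0019, -0.0093, 0, 0, 0, -1]
    - [0.0007, -0.0019, -0.0092, 0, 0, 0, -1]
    - [0.001, -0.0028, -0.009, 0, 0, 0, -1]
    - [0.001, -0.0028, -0.009, 0, 0, 0, -1]
    - [0.0013, -0.0036, -0.0087, 0, 0, 0, -1]
    - [0.0013, -0.0036, -0.0087, 0, 0, 0, -1]

```text
t: 19.28
tcp_pos: [0.665, 0.0223, 0.1327]
ee_rot: [-0.543, 3.092, 0.001]
contact_force: [-4.4, 4.9, 8.8]
width: 0.295
grip_force: 99.6
```

```bash
python3 -c "
from h import *
lq();delta(down(),lev(1.2)+[0,0,.003])"
```

```text
q 1.192 r 0.1928 y 0.1658 F [-4.4  4.9  8.8] grip 99.60275888442993 0.2945625699530598 moment [1.  0.9 0. ]
turn [-0.0011  0.0025  0.0001] 0.003 shift [ 0.0004 -0.0033 -0.0002] q [ 0.03  0.35  0.25  1.47  0.   -0.31] pos [0.665  0.0223 0.1327]
```

Emit:
servo_tool:
  targets:
    - [0.0016, -0.005, -0.0083, 0, 0, 0, -1]
    - [0.0016, -0.0045, -0.0082, 0, 0, 0, -1]
    - [0.0018, -0.0051, -0.0078, 0, 0, 0, -1]
    - [0.001, -0.0025, -0.004, 0, 0, 0, -1]
    - [0, 0, 0, 0, 0, 0, -1]
    - [0, 0, 0, 0, 0, 0, -1]

```text
t: 19.78
tcp_pos: [0.6711, 0.0057, 0.1039]
ee_rot: [-0.543, 3.092, 0.003]
contact_force: [-3.8, 10.8, 5.2]
width: 0.301
grip_force: 99.5
```

```bash
python3 -c "
from h import *
lq();delta(down(),lev(1.4)+[0,0,.003])"
```

```text
q 1.367 r 0.1926 y 0.1659 F [-3.8 10.8  5.2] grip 99.47872281074524 0.3006182276846709 moment [1.9 0.8 0. ]
turn [-0.0021  0.0019  0.    ] 0.003 shift [ 0.0012 -0.0058 -0.0034] q [ 0.01  0.37  0.22  1.42  0.   -0.34] pos [0.6711 0.0057 0.1039]
```

Emit:
servo_tool:
  targets:
    - [0.0004, -0.0011, -0.0016, 0, 0, 0, -1]
    - [0.0004, -0.0011, -0.0016, 0, 0, 0, -1]
    - [0.0004, -0.0011, -0.0016, 0, 0, 0, -1]
    - [0, 0, 0, 0, 0, 0, -1]
    - [0, 0, 0, 0, 0, 0, -1]

```text
t: 20.2
tcp_pos: [0.6723, 0.0025, 0.0995]
ee_rot: [-0.544, 3.092, 0.002]
contact_force: [-4.7, 10.2, 6.2]
width: 0.303
grip_force: 99.5
```

```bash
python3 -c "
from h import *
lq()"
```

```text
q 1.396 r 0.1926 y 0.1659 F [-4.7 10.2  6.2] grip 99.49451923370361 0.30261068518329903 moment [1.8 0.8 0. ]
```

Emit:
servo_tool:
  targets:
    - [0.0004, -0.0011, -0.0016, 0, 0, 0, -1]
    - [0.0004, -0.0011, -0.0016, 0, 0, 0, -1]
    - [0, 0, 0, 0, 0, 0, -1]
    - [0, 0, 0, 0, 0, 0, -1]

```text
t: 20.53
tcp_pos: [0.6729, 0.0011, 0.0976]
ee_rot: [-0.545, 3.091, 0.004]
contact_force: [-8.4, 13.8, 13.5]
width: 0.296
grip_force: 100.6
```

```bash
python3 -c "
from h import *
lq()"
```

```text
q 1.409 r 0.1926 y 0.166 F [-8.4 13.8 13.5] grip 100.59449672698975 0.2964882163956467 moment [2.5 1.7 0.1]
```

Emit:
servo_tool:
  targets:
    - [0.0001, -0.0003, -0.0005, 0, 0, 0, -1]
    - [0, 0, 0, 0, 0, 0, -1]
    - [0, 0, 0, 0, 0, 0, -1]
    - [0, 0, 0, 0, 0, 0, -1]

```text
t: 20.87
tcp_pos: [0.6729, 0.0009, 0.0974]
ee_rot: [-0.545, 3.091, 0.005]
contact_force: [-11.0, 12.4, 15.1]
width: 0.302
grip_force: 100.7
```

```bash
python3 -c "
from h import *
lq()"
```

```text
q 1.41 r 0.1926 y 0.1659 F [-11.   12.4  15.1] grip 100.65623044967651 0.3023516853321386 moment [2.6 1.9 0. ]
```

Bearing firmly (~10 N over spring). Easing back up.

Emit:
servo_tool:
  targets:
    - [-0.0004, 0.0011, 0.0016, 0, 0, 0, -1]
    - [-0.0006, 0.0017, 0.0025, 0, 0, 0, -1]
    - [-0.001, 0.003, 0.0045, 0, 0, 0, -1]
    - [-0.0016, 0.0046, 0.0075, 0, 0, 0, -1]
    - [-0.0016, 0.0044, 0.0082, 0, 0, 0, -1]
    - [-0.0016, 0.0044, 0.0083, 0, 0, 0, -1]
    - [-0.0013, 0.0036, 0.0087, 0, 0, 0, -1]
    - [-0.0013, 0.0036, 0.0087, 0, 0, 0, -1]

```text
t: 21.53
tcp_pos: [0.663, 0.0276, 0.1455]
ee_rot: [-0.545, 3.093, 0.005]
contact_force: [-5.0, 13.3, 2.3]
width: 0.299
grip_force: 99.4
```

```bash
python3 -c "
from h import *
lq();delta(down(),lev(1.1,r=.1925)+[0,0,.003])"
```

```text
q 1.119 r 0.1927 y 0.1657 F [-5.  13.3  2.3] grip 99.39140439033508 0.29850948279800654 moment [2.6 1.  0.1]
turn [-0.0036  0.0003 -0.001 ] 0.004 shift [-0.0011  0.0008  0.0035] q [ 0.04  0.35  0.27  1.5   0.   -0.31] pos [0.663  0.0276 0.1455]
```

Emit:
servo_tool:
  targets:
    - [-0.001, 0.0028, 0.009, 0, 0, 0, -1]
    - [-0.001, 0.0026, 0.009, 0, 0, 0, -1]
    - [-0.0007, 0.0019, 0.0092, 0, 0, 0, -1]
    - [-0.0007, 0.0019, 0.0093, 0, 0, 0, -1]
    - [-0.0004, 0.0011, 0.0094, 0, 0, 0, -1]
    - [-0.0004, 0.001, 0.0095, 0, 0, 0, -1]
    - [-0.0001, 0.0003, 0.0095, 0, 0, 0, -1]
    - [0, 0, 0.0095, 0, 0, 0, -1]

```text
t: 22.2
tcp_pos: [0.6582, 0.0406, 0.2206]
ee_rot: [-0.547, 3.092, 0.01]
contact_force: [-8.6, 21.4, 6.3]
width: 0.3
grip_force: 99.8
```

Emit:
servo_tool:
  targets:
    - [0.0002, -0.0007, 0.0094, 0, 0, 0, -1]
    - [0.0003, -0.0008, 0.0095, 0, 0, 0, -1]
    - [0.0006, -0.0016, 0.0093, 0, 0, 0, -1]
    - [0.0006, -0.0016, 0.0094, 0, 0, 0, -1]
    - [0.0009, -0.0025, 0.0091, 0, 0, 0, -1]
    - [0.0009, -0.0025, 0.0091, 0, 0, 0, -1]
    - [0, 0, 0, 0, 0, 0, -1]

```text
t: 22.78
tcp_pos: [0.662, 0.0307, 0.2798]
ee_rot: [-0.546, 3.088, 0.009]
contact_force: [-14.3, 23.5, 16.2]
width: 0.302
grip_force: 100.9
```

```bash
python3 -c "
from h import *
lq();delta(down(),lev(.4,r=.1925)+[0,0,.003])"
```

```text
q 0.406 r 0.1921 y 0.1658 F [-14.3  23.5  16.2] grip 100.88980793952942 0.3020462170693533 moment [ 4.5  2.6 -0. ]
turn [-0.0066  0.0047 -0.0022] 0.008 shift [-0.0008 -0.0002  0.0012] q [ 0.04  0.39  0.59  1.77  0.01 -0.31] pos [0.662  0.0307 0.2798]
```

Emit:
servo_tool:
  targets:
    - [0, 0.0005, 0.0086, 0, 0, 0, -1]
    - [0.0004, -0.001, 0.0086, 0, 0, 0, -1]
    - [0.001, -0.003, 0.0084, 0, 0, 0, -1]
    - [0.0015, -0.0042, 0.0083, 0, 0, 0, -1]
    - [0.0018, -0.0049, 0.008, 0, 0, 0, -1]
    - [0.0018, -0.0049, 0.0079, 0, 0, 0, -1]
    - [0, 0, 0, 0, 0, 0, -1]

```text
t: 23.37
tcp_pos: [0.6702, 0.008, 0.3275]
ee_rot: [-0.54, 3.089, -0.004]
contact_force: [-1.6, 0.7, 6.7]
width: 0.296
grip_force: 99.9
```

```bash
python3 -c "
from h import *
lq();delta(down(),lev(0,r=.1925)+[0,0,.003])"
```

```text
q 0.126 r 0.1919 y 0.1658 F [-1.6  0.7  6.7] grip 99.85895276069641 0.29622746818732926 moment [0.  0.3 0.1]
turn [0.0018 0.0061 0.002 ] 0.007 shift [ 0.0042 -0.014   0.0194] q [ 0.01  0.46  0.78  1.89 -0.   -0.33] pos [0.6702 0.008  0.3275]
```

Emit:
servo_tool:
  targets:
    - [0.0017, -0.0045, 0.006, 0, 0, 0, -1]
    - [0.0017, -0.0045, 0.006, 0, 0, 0, -1]
    - [0.0017, -0.0045, 0.006, 0, 0, 0, -1]
    - [0.0003, -0.0008, 0.001, 0, 0, 0, -1]
    - [0, 0, 0, 0, 0, 0, -1]
    - [0, 0, 0, 0, 0, 0, -1]

```text
t: 23.87
tcp_pos: [0.675, -0.0049, 0.3445]
ee_rot: [-0.542, 3.092, -0.001]
contact_force: [-1.8, 4.0, 5.8]
width: 0.301
grip_force: 101.3
```

```bash
python3 -c "
from h import *
lq()"
```

```text
q 0.012 r 0.1916 y 0.1659 F [-1.8  4.   5.8] grip 101.26890063285828 0.3014201178933514 moment [0.7 0.4 0.1]
```

Emit:
servo_tool:
  targets:
    - [0.0003, -0.001, 0.0012, 0, 0, 0, -1]
    - [0.0003, -0.001, 0.0012, 0, 0, 0, -1]
    - [0, 0, 0, 0, 0, 0, -1]
    - [0, 0, 0, 0, 0, 0, -1]
    - [0, 0, 0, 0, 0, 0, -1]

```text
t: 24.28
tcp_pos: [0.675, -0.0051, 0.3448]
ee_rot: [0.544, -3.093, -0.004]
contact_force: [-4.5, 12.5, -5.3]
width: 0.3
grip_force: 100.3
```

```bash
python3 -c "
from h import *
lq()"
```

```text
q 0.01 r 0.1916 y 0.1659 F [-4.5 12.5 -5.3] grip 100.32473087310791 0.29997788293385347 moment [ 2.3  0.8 -0. ]
```

Emit:
servo_tool:
  targets:
    - [-0.0008, 0.0028, -0.0005, 0, 0, 0, -1]
    - [0, 0, 0, 0, 0, 0, 0]
    - [0, 0, 0, 0, 0, 0, 1]
    - [0, 0, 0, 0, 0, 0, 1]
    - [0, 0, 0, 0, 0, 0, 1]
    - [0, 0, 0, 0, 0, 0, 1]
    - [0, 0, 0.01, 0, 0, 0, 1]
    - [0, 0, 0.012, 0, 0, 0, 1]

```text
t: 24.95
tcp_pos: [0.6745, -0.0048, 0.3676]
ee_rot: [-0.541, 3.094, -0.002]
contact_force: [-0.8, 0.5, 0.2]
width: 1.0
grip_force: 0.0
```

Emit:
servo_tool:
  targets:
    - [0, 0, 0.012, 0, 0, 0, 1]
    - [-0.003, 0, 0.012, 0, 0, 0, 1]
    - [-0.006, 0, 0.009, 0, 0, 0, 1]
    - [-0.025, 0, 0.006, 0, 0, 0, 1]
    - [-0.035, 0, 0, 0, 0, 0, 1]
    - [-0.035, 0, 0, 0, 0, 0, 1]
    - [-0.035, 0, 0, 0, 0, 0, 1]
    - [-0.035, 0, 0, 0, 0, 0, 1]

```text
t: 25.62
tcp_pos: [0.5065, -0.0047, 0.4071]
ee_rot: [-0.541, 3.092, -0.003]
contact_force: [0.6, -0.4, 2.3]
width: 1.001
grip_force: 0.0
```

Emit:
servo_tool:
  targets:
    - [-0.02, 0.03, 0, 0, 0, 0, 1]
    - [-0.01, 0.03, 0, 0, 0, 0, 1]
    - [0, 0.03, 0, 0, 0, 0, 1]
    - [0, 0.03, 0, 0, 0, 0, 1]
    - [0, 0.03, 0, 0, 0, 0, 1]
    - [0, 0, 0, 0, 0, 0, 1]
    - [0, 0, 0, 0, 0, 0, 1]

```text
t: 26.2
tcp_pos: [0.4781, 0.1465, 0.4074]
ee_rot: [-0.545, 3.092, -0.003]
contact_force: [0.4, 0.1, -0.5]
width: 0.999
grip_force: 0.0
```

```bash
python3 -c "
from h import *
import cv2
s=eyes.get_image('scene')[110:310,170:490,::-1]
cv2.imwrite('pics/c7.png',cv2.resize(s,None,fx=2.5,fy=2.5,interpolation=cv2.INTER_CUBIC))"
```

```text
(no output)
```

View pics/c7.png

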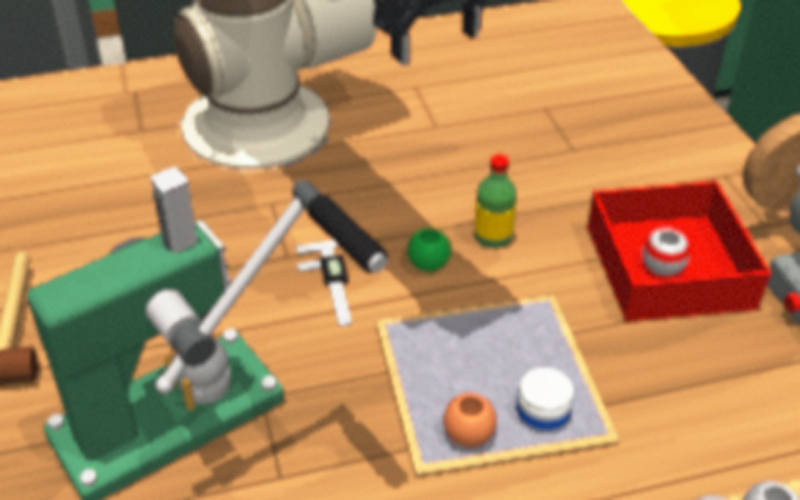

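The picture shows the lever home with its handle at (340,230), the plain cup upright on the die at (210,375), and the red-banded cup in the bin at (667,250). Nothing else has been disturbed.

```bash
python3 -c "
from station import robot
print(robot.sign_off())"
```

```text
the job is handed in; nothing more can be done
None
```

The job is handed in: the red-banded cup is in the scrap bin, the plain cup was pressed (about 10 N at the handle beyond the spring) and left standing on the die, and the lever was eased home under grip; sign-off returned no verdict.

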